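# Index and lock the sampler carousel

### The job

The vial carousel of the bench sampler is standing proud on its keys because it was put on turned the wrong way, and somebody has already shut the locking bolt underneath it. Draw the bolt back by its blue tab, turn the carousel by its red peg until the peg stands at the red line on the base and the keys drop in, press it fully home past the spring catches by its black top knob, and then push the bolt fully shut again over the carousel's rim. Leave the other things on the bench where they are.

Things in the scene. Friction and masses are not known exactly. Their poses are not given: they have to be found in the camera images.
- sampler_base: White sampler base, fixed to the bench, 52 mm high. Origin on the bench under the carousel's vertical axis; its flat deck (top) is at +52 mm, x -133 to +82 mm, y +-82 mm. The bolt lies on the deck's -x side, a red index line on its +y edge. Three grey towers, 20 mm high, 68 to 80 mm from the axis at 0, 120 and 240 degrees from +x, carry spring catch balls reaching 3 mm in over the rim.
- carousel: Vial carousel, 120 mm across, 0.4 kg, five vials fixed in it. Origin on its axis under the 9 mm disc, z up. Vial tops at +61 mm, 18 to 42 mm from the axis; black round top knob to +72 mm; red peg on the disc on its +y side, +9 to +40 mm. Underneath: a centre pin in the base's central hole and three 18 mm keys at different radii. It stands on them at the start, origin 70 mm above the base's.
- red_peg (a point): Middle of the top of the upright red peg, 10 mm thick and 31 mm tall, 50 mm from the carousel's axis along its +y. Starts 0.6 to 2.2 rad anticlockwise, seen from above, of the red line. Pushing it sideways, low down, turns the carousel on its pin (some 2 N). Within 1.5 degrees of the red line the keys fall 4 to 6 mm into their slots, which stops the turning; the disc then hangs on the catches.
- index_line (a point): Red line, 5 mm wide, on the +y edge of the base's deck, 72 mm from the carousel's axis. The keys fit only when the red peg stands in its direction.
- press_cap (a point): Centre of the flat top of the carousel's black knob, 26 mm across, on the axis, 72 mm above the carousel's origin. Once the keys have dropped, pressing here with some 8 to 15 N snaps the disc past the catches; it is home when the disc lies on the deck: carousel origin 52 mm and this point 124 mm above the base's origin.
- lock_tab (a point): Middle of the top of the bolt's blue upright tab: 12 mm thick along the base's x, 26 mm wide along its y, from 1 to 47 mm above the deck. 120 mm from the axis on the base's -x side with the bolt shut, 136 mm fully drawn. 54 mm of room between the tab and the carousel's rim; two 18 mm high guides stand beside the bolt there, 68 to 114 mm from the axis.
- lock (a joint): Sliding locking bolt, m: 0 shut (tongue 8 mm inside the carousel's rim), 0.016 fully drawn towards the base's -x, both at stops; clear of the rim from 0.009. Starts at 0 to 0.003. Stays where it is left; about 2 N moves it. The tongue is 10 to 15.5 mm above the deck: under the disc while the carousel stands on its keys, over the rim once it is home; blocked when it is part-way.
- amber_jar: Bystander: brown jar with black lid, 52 mm across, 66 mm high, loose; origin under its centre.
- buffer_blue: Bystander: small bottle with blue cap, 42 mm across, 80 mm high, loose; origin under its centre.
- beaker: Bystander: clear beaker, 54 mm across, 70 mm high, loose; origin under its centre.
- slide_box: Bystander: white and blue slip box, 61 x 85 x 32 mm, loose; origin under its centre.
- marker: Bystander: marker pen lying on the bench, 20 x 130 x 17 mm, loose; origin under its centre.

How it is judged:
By the outcome, as a careful person would: the job done as asked, in the order asked, and still so for the second after the job is handed in, with the robot touching nothing.
It also fails if it takes over 70 s, if anything falls off the work surface, if the arm or the gripper's body presses on something with over 40 N, if the wrist force passes 120 N, or if a joint passes its speed limit or range.

### The arm

A 6-joint arm with a two-finger parallel gripper is mounted at the origin on a cart in front of the work surface, level with it; the furniture and walls round the work are solid. World frame = base frame: x ahead of the robot, y to its left, z up, the work surface at z = 0. Lengths are in m, angles in rad, forces in N, time in s.
With the tool pointing down it reaches from about 0.375 to 0.975 m from the base axis. Payload 3.8 kg.
Tool frame: the origin (TCP) lies midway between the tips of the shut fingers; the grasp point (between the pads) lies 19 mm behind it; z points along the fingers, y is the line along which they close (so a half turn about z gives the same grasp; the last joint's range is limited). The gripper opens to 88 mm and grips with 3 to 60 N. Pads are 18 mm wide; open, the fingers measure 123 mm over their backs; the gripper's body (75 mm by 187 mm) begins 45 mm behind the grasp point.
Start: joints at [-1.338, 0.264, 1.604, -0, 1.274, -0.037], TCP at [0.18, -0.651, 0.239] pointing down, gripper open.
Joint ranges: [-2.63, 2.63], [-0.94, 2.18], [0.31, 2.57], [-1.31, 4.45], [0, 2.66], [-2.55, 2.55]. Speed limits (rad/s): [2.57, 2.57, 3.14, 3.14, 3.14, 3.14].

### API

Orientations are given as a rotation vector (axis times angle).
In Python, from cell import manip, inverse_kinematics, cams, order gives the robot as it stands. Calls block until the motion is done:
- manip.move_pose(position, orientation): joint-space move of the TCP to a pose.
- manip.move_linear(position, rate=0.15, rot=None): straight line of the TCP; rot=None keeps the orientation; rate is the mean speed in m/s.
- manip.set_joints(angles): joint-space move.
- manip.set_gripper(opening, force=None): finger opening in m; force is the grip in N (None keeps the last); returns when the fingers have stopped.
- manip.dwell(seconds).
- inverse_kinematics(position, orientation): joint angles nearest the present ones, or None.
- manip.state(): the state.
- cams.capture(name): name is "side" or "top"; returns a dict with "image" (420x560x3 uint8, blue, green, red), "z_map" (420x560 float32, m along the optical axis (not along the pixel's ray), 0 where there is no reading), "intrinsics" (3x3 intrinsics, pixels), "position" and "orientation" of the camera in the world. Camera axes: x right, y down, z forward; pixel columns grow to the right and rows downward; lengths in m; the calibration is good to about 2 mm. A picture is of the moment at which its call begins.
A pose or a line that the arm cannot do raises manip.IKError and nothing moves.
- order.close_job(): hands the job in; it is judged then, once.
The state is a dict: "clock": time; "joint_pos": joint angles; "joint_velocities": joint speeds; "tau": joint torques, N m; "tool_pos": TCP position; "tcp_rot": TCP orientation; "contact_force": force on the tool from outside, world axes, zero at the start; "moment": the same for the moment, N m; "gripper_width": finger opening in m; "grasp_force": force on a finger pad.
Only numpy, scipy, OpenCV 4.12 (cv2) and the standard library are available. Lean on these libraries where they do the work, as an engineer would, in place of code of your own. Each camera call takes 0.05 s, during which the arm holds its last target. There are 200 camera calls.

## Working session

There is one attempt and no reset: what is moved stays moved. The work goes in short steps, each a Python script; the robot and the scene stay as the last script left them, time stands still between calls to the robot, and variables do not carry over. Pictures are saved under pics/ and viewed, at most 10 in all, crops included, and the job is handed in when it is done.

```bash
mkdir -p pics; ls
cat > h.py <<'E'
import numpy as np, cv2
from scipy.spatial.transform import Rotation as R
from cell import manip, inverse_kinematics, cams, order
def cap(n):
    c=cams.capture(n); q=np.array(c["orientation"],float)
    M=q if q.shape==(3,3) else (R.from_rotvec(q).as_matrix() if q.size==3 else R.from_quat(q).as_matrix())
    K=np.array(c["intrinsics"]); z=c["z_map"]; v,u=np.indices(z.shape)
    P=np.stack([(u-K[0,2])/K[0,0]*z,(v-K[1,2])/K[1,1]*z,z],-1)@M.T+np.array(c["position"])
    P[z==0]=np.nan
    return c["image"],P,c
def down(yaw):  # tool z down, tool y at angle yaw from world y
    return (R.from_euler('z',yaw)*R.from_euler('x',np.pi)).as_rotvec()
E
python3 - <<'E'
from h import *
for n in("side","top"):
    i,P,c=cap(n); cv2.imwrite(f"pics/{n}1.png",i); np.save(f"{n}.npy",P); print(n,c["position"],c["orientation"])
s=manip.state(); print(s["tcp_rot"],s["clock"],s["gripper_width"])
E
```

```text
pics
side [0.29321143 1.16127333 1.06968706] [-0.38756448  2.75747809 -1.21403937]
top [0.32278943 0.15980569 1.52246155] [-2.1369676   2.13561571 -0.19374858]
[-3.11107075e+00 -4.22245172e-01  2.65826485e-04] 0.1 0.08820988058706905
```

View pics/top1.png

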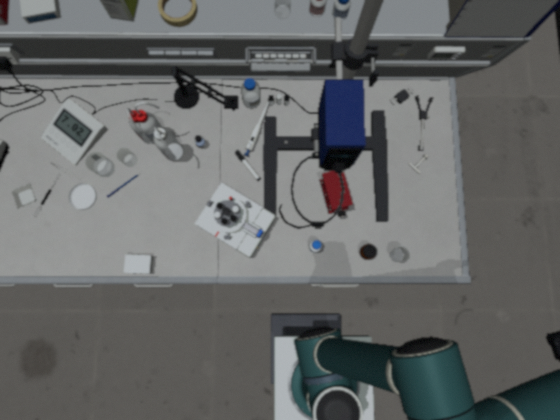

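View pics/side1.png

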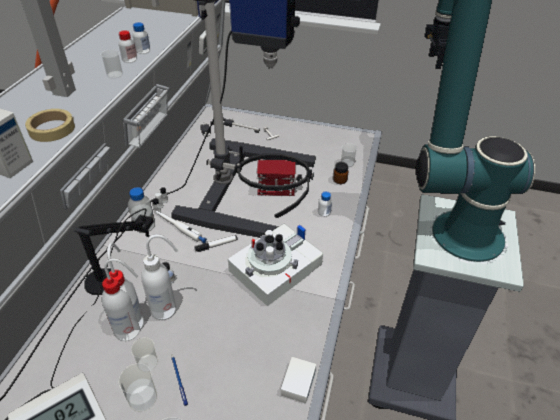

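The base is at about (235,218) in the top view, with the blue tab near (260,233). In the side view the base is at (275,262), the tab at (301,233), and a red mark at (290,277). I'll enlarge both views next.

Run:
```python
from h import *
a=cv2.imread("pics/top1.png")[175:265,185:285]; b=cv2.imread("pics/side1.png")[215:305,220:330]
f=lambda x:cv2.resize(x,(390,int(390*x.shape[0]/x.shape[1])),interpolation=cv2.INTER_CUBIC)
a,b=f(a),f(b); h=min(len(a),len(b)); cv2.imwrite("pics/crop1.png",np.hstack([a[:h],b[:h]]))
for n,(r0,r1,c0,c1) in dict(top=(175,265,185,285),side=(215,305,220,330)).items():
    P=np.load(n+".npy")[r0:r1,c0:c1]; I=cv2.imread(f"pics/{n}1.png")[r0:r1,c0:c1].astype(int); B,G,Rr=I[...,0],I[...,1],I[...,2]
    z=P[...,2]
    m=(z>.044)&(z<.058); 
    m=cv2.morphologyEx(m.astype(np.uint8),cv2.MORPH_OPEN,np.ones((2,2)))>0
    rect=cv2.minAreaRect(P[m][:,:2].astype(np.float32)*1000); print(n,"deck",rect,np.median(z[m]),m.sum())
    for nm,mm in (("blue",(B>Rr+50)&(B>G+30)),("red",(Rr>B+40)&(Rr>G+40))):
        k,L=cv2.connectedComponents(mm.astype(np.uint8),connectivity=8)
        for j in range(1,k):
            q=L==j
            v,u=np.nonzero(q); print(nm,len(u),u.mean()+c0,v.mean()+r0,np.nanmedian(P[q],0).round(4),np.nanmax(P[q][:,2]).round(3), np.nanmean(P[q],0).round(4))
```

```text
top deck ((nan, nan), (0.0, 0.0), 0.0) nan 1646
blue 29 259.2068965517241 232.89655172413794 [0.481  0.2102 0.0995] 0.109 [0.4809 0.2097 0.0981]
red 4 230.5 197.5 [0.593  0.3018 0.1115] 0.115 [0.593  0.3018 0.1114]
red 2 216.5 233.5 [0.4836 0.3513 0.0541] 0.055 [0.4836 0.3513 0.0541]
side deck ((551.4849853515625, 258.66259765625), (255.07257080078125, 226.80795288085938), 59.96891403198242) nan 1917
blue 76 300.8421052631579 230.82894736842104 [0.4798 0.2124 0.0912] 0.103 [0.4803 0.2121 0.089 ]
red 22 252.86363636363637 242.36363636363637 [0.5931 0.3038 0.103 ] 0.113 [0.5932 0.3036 0.1018]
red 19 287.9473684210526 276.10526315789474 [0.4802 0.3503 0.0529] 0.057 [0.4808 0.3503 0.0512]
```

View pics/crop1.png

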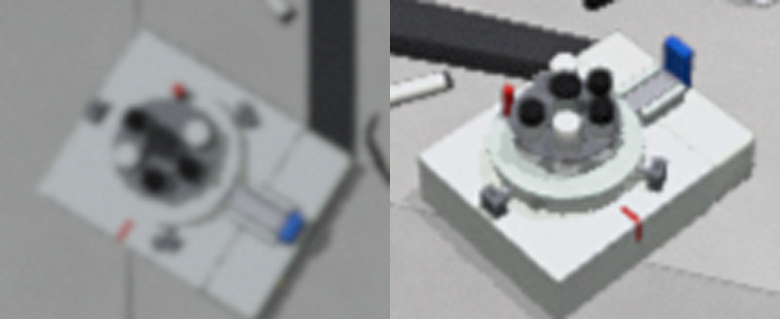

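Run:
```python
from h import *
A0=np.array([.543,.313]); allp=[]
for n in("top","side"):
    P=np.load(n+".npy").reshape(-1,3); P=P[np.isfinite(P[:,0])]; allp.append(P)
    d=np.hypot(*(P[:,:2]-A0).T)
    q=P[(P[:,2]>.075)&(P[:,2]<.084)&(d<.066)]
    c=cv2.minEnclosingCircle((q[:,:2]*1000).astype(np.float32)); print(n,"disc",c,len(q),np.median(q[:,2]))
    q=P[(P[:,2]>.047)&(P[:,2]<.057)&(d<.175)]
    print("deck",cv2.minAreaRect((q[:,:2]*1000).astype(np.float32)),np.median(q[:,2]))
    q=P[(P[:,2]>.135)&(P[:,2]<.15)&(d<.03)]; print("knob",len(q),q.mean(0) if len(q) else 0)
P=np.vstack(allp); d=np.hypot(*(P[:,:2]-A0).T)
q=P[(P[:,2]>.08)&(d>.14)&(d<.4)]
g=np.round(q[:,:2]/.05)*.05
for k in np.unique(g,axis=0):
    z=q[(g==k).all(1)][:,2]
    if len(z)>3: print(k.round(2),len(z),z.min().round(2),z.max().round(2),end=' | ')
```

```text
top disc ((545.4820556640625, 312.41778564453125), 60.10432815551758) 403 0.080088250813938
deck ((531.8320922851562, 291.0191955566406), (215.70263671875, 164.06520080566406), 58.50382995605469) 0.0527897350850145
knob 67 [0.54409853 0.31224462 0.14162239]
side disc ((545.2422485351562, 311.6816101074219), 61.12352752685547) 500 0.07931356044990401
deck ((546.2391357421875, 281.17913818359375), (218.7163543701172, 199.84100341796875), 58.94577407836914) 0.052129904944273275
knob 65 [0.54417631 0.31230371 0.14153335]
[0.45 0.  ] 32 0.08 0.09 | [0.45 0.05] 26 0.08 0.09 | [0.5 0. ] 114 0.13 0.16 | [0.5  0.05] 206 0.12 0.16 | [0.5 0.1] 137 0.1 0.15 | [0.5  0.15] 30 0.09 0.12 | [ 0.55 -0.1 ] 4 0.09 0.1 | [ 0.55 -0.05] 183 0.08 0.15 | [0.55 0.  ] 446 0.08 0.71 | [0.55 0.05] 644 0.13 0.7 | [0.55 0.1 ] 146 0.12 0.15 | [0.55 0.15] 96 0.08 0.11 | [ 0.6 -0.1] 58 0.09 0.1 | [ 0.6  -0.05] 467 0.09 0.15 | [0.6 0. ] 694 0.08 0.71 | [0.6  0.05] 1900 0.48 0.71 | [0.6 0.1] 141 0.12 0.15 | [ 0.65 -0.1 ] 4 0.1 0.1 | [ 0.65 -0.05] 438 0.09 0.14 | [ 0.65 -0.  ] 723 0.08 0.71 | [0.65 0.05] 1714 0.48 0.71 | [0.65 0.1 ] 128 0.12 0.14 | [ 0.7  -0.05] 100 0.09 0.14 | [0.7 0. ] 473 0.08 0.71 | [0.7  0.05] 1292 0.11 0.71 | [0.7 0.1] 79 0.12 0.14 | [0.7 0.5] 15 0.22 0.24 | [0.75 0.  ] 223 0.12 0.66 | [0.75 0.05] 173 0.11 0.66 | [0.75 0.5 ] 844 0.08 0.28 | [0.75 0.55] 456 0.08 0.21 | [0.8 0. ] 1464 0.08 0.85 | [0.8  0.05] 548 0.08 0.66 | [0.8 0.5] 210 0.08 0.27 | [0.8  0.55] 575 0.08 0.24 | [0.8 0.6] 753 0.08 0.28 | [0.85 0.5 ] 30 0.21 0.25 | [0.85 0.55] 337 0.08 0.28 | [0.85 0.6 ] 110 0.17 0.28 | [0.9 0.2] 102 0.36 0.39 | [0.9  0.25] 43 0.36 0.39 | [0.9 0.3] 242 0.08 0.16 | [0.9  0.35] 211 0.08 0.17 | [0.9 0.4] 23 0.13 0.17 | [0.95 0.2 ] 82 0.32 0.38 | [0.95 0.25] 128 0.08 0.39 | [0.95 0.3 ] 84 0.09 0.11 | [0.95 0.35] 83 0.08 0.15 | [0.95 0.4 ] 74 0.12 0.17 |
```

```bash
cat >> h.py <<'E'
A=np.array([.5445,.312]); th=np.radians(58.5); ex=np.array([np.cos(th),np.sin(th)]); ey=np.array([-ex[1],ex[0]])
def rot_y(a):  # tool y along world angle a (mod pi handled by caller), z down
    y=np.array([np.cos(a),np.sin(a),0]); z=np.array([0,0,-1.]); return R.from_matrix(np.c_[np.cross(y,z),y,z]).as_rotvec()
def p3(xy,z): return np.r_[xy,z]
def F(): return np.array(manip.state()["contact_force"])
E
python3 - <<'E'
from h import *
P=np.vstack([np.load(n+".npy").reshape(-1,3) for n in("top","side")]); P=P[np.isfinite(P[:,0])]
T=A-.121*ex
b=np.c_[(P[:,:2]-T)@ex,(P[:,:2]-T)@ey]
for nm,(hx,hy) in dict(yx=(.115,.045),yy=(.045,.115)).items():
    m=(abs(b[:,0])<hx)&(abs(b[:,1])<hy)&(P[:,2]>.11)&(np.hypot(*(P[:,:2]-A).T)>.062)
    print(nm,m.sum(),np.c_[b[m],P[m,2]].round(3)[:12].tolist())
for nm,a in dict(yx=th,yx2=th+np.pi,yy=th+np.pi/2,yy2=th-np.pi/2).items(): print(nm,inverse_kinematics(p3(T,.085),rot_y(a)))
for k in range(0,181,40):
    g=np.radians(-12+k); pt=A+.055*np.array([np.cos(g),np.sin(g)])
    print(k,[ (None if q is None else np.round(q,2).tolist()) for q in (inverse_kinematics(p3(pt,.085),rot_y(g+s)) for s in(np.pi/2,-np.pi/2))])
s=manip.state(); print(s["tool_pos"],inverse_kinematics([.112,-.403,.33],s["tcp_rot"]))
E
```

```text
yx 0 []
yy 4 [[-0.043, -0.08, 0.113], [-0.042, -0.075, 0.111], [-0.045, -0.076, 0.115], [-0.042, -0.08, 0.113]]
yx [ 3.61912375e-01  1.31117694e-01  2.06842273e+00 -8.88178420e-16
  9.42052235e-01 -6.59105237e-01]
yx2 [ 3.61912375e-01  1.31117694e-01  2.06842273e+00 -8.88178420e-16
  9.42052235e-01  2.48248742e+00]
yy [ 0.36191237  0.13111769  2.06842273  0.          0.94205223 -2.22990156]
yy2 [0.36191237 0.13111769 2.06842273 0.         0.94205223 0.91169109]
0 [[0.43, 0.38, 1.75, -0.0, 1.01, -0.93], [0.43, 0.38, 1.75, -0.0, 1.01, 2.21]]
40 [[0.48, 0.4, 1.72, -0.0, 1.02, -1.58], [0.48, 0.4, 1.72, -0.0, 1.02, 1.56]]
80 [[0.53, 0.38, 1.75, -0.0, 1.01, -2.22], [0.53, 0.38, 1.75, -0.0, 1.01, 0.92]]
120 [None, [0.57, 0.33, 1.82, -0.0, 0.99, 0.25]]
160 [None, [0.56, 0.27, 1.9, -0.0, 0.97, -0.45]]
[ 0.17976402 -0.64996817  0.23754427] [-1.35927416e+00 -2.83572632e-01  1.98132522e+00 -1.59946852e-05
  1.44584553e+00 -5.82740968e-02]
```

Run:
```python
from h import *
s=manip.state(); 
manip.move_linear([.112,-.403,.33],rate=.25)
j=list(manip.state()["joint_pos"]); T=A-.1215*ex
manip.set_gripper(.036,10)
q=inverse_kinematics(p3(T,.20),rot_y(th)); j[0]=q[0]; j[5]=q[5]; manip.set_joints(j)
manip.move_pose(p3(T,.17),rot_y(th))
manip.move_linear(p3(T,.083),rate=.08)
print(F(),manip.state()["clock"])
manip.set_gripper(0.0,10); s=manip.state(); print(s["gripper_width"],s["grasp_force"],s["contact_force"])
p=np.array(s["tool_pos"])
for k in range(1,12):
    manip.move_linear(p-p3(ex,0)*.002*k,rate=.03); f=F()[:2]@ex; print(k,round(f,1),end=' ')
    if k>4 and abs(f)>9: break
s=manip.state();print(s["tool_pos"]-p,s["clock"],s["gripper_width"], (s["tool_pos"][:2]-A)@ex)
i,P,c=cap("side"); cv2.imwrite("pics/s2.png",cv2.resize(i[190:310,200:360],(800,600),interpolation=cv2.INTER_CUBIC))
```

```text
[-0.09368773  0.37758711  0.36607774] 6.525
0.0118095642156682 10.000540316104889 [-0.82598081 -1.01729719  3.11397807]
1 -1.2 2 1.0 3 0.2 4 -0.1 5 0.8 6 0.4 7 0.3 8 3.6 9 9.6 [-8.18004840e-03 -1.35049830e-02  8.29931655e-05] 9.2583 0.011780709901691043 -0.13730751592842333
```

View pics/s2.png

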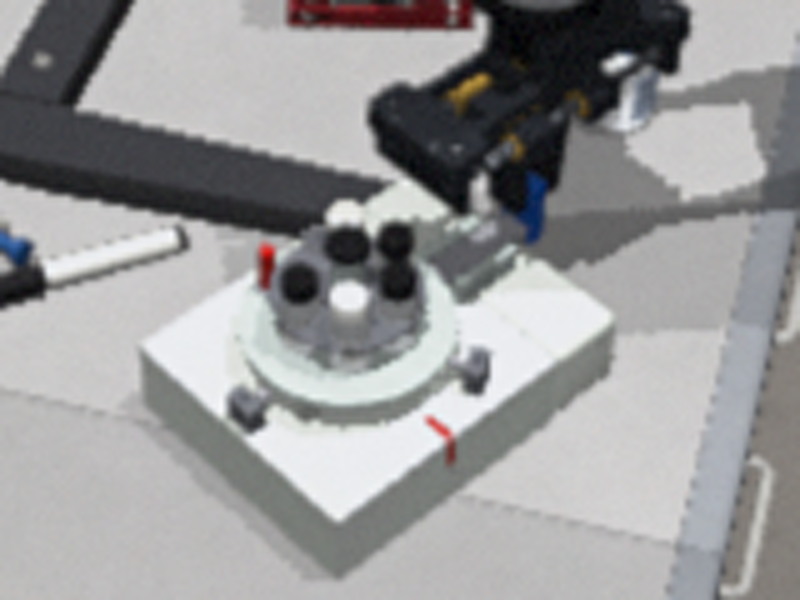

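The bolt is drawn to its stop. In the enlarged side view the peg is at about (267,265), on the far side, and the line is at (440,430). I measure the peg about 160° clockwise of the line. That doesn't match the stated 0.6–2.2 rad anticlockwise, but the radius (50 mm) and height (0.11 m) are right. I'll take the shorter way, anticlockwise, and watch the force.

Run:
```python
from h import *
def at(g,z,r=.055): return p3(A+r*np.array([np.cos(g),np.sin(g)]),z), rot_y(g-np.pi/2)
manip.set_gripper(.03); p=np.array(manip.state()["tool_pos"]); manip.move_linear(p+[0,0,.10],rate=.2)
g0=np.radians(-11)
manip.move_pose(*at(g0,.18)); 
manip.move_linear(at(g0,.12)[0],rate=.15); manip.move_linear(at(g0,.0845)[0],rate=.06); print(F(),manip.state()["clock"])
manip.set_gripper(.014); s=manip.state(); print(s["gripper_width"],F())
for k in range(1,9):
    g=g0+np.radians(5*k); P,r=at(g,.0845); manip.move_linear(P,rate=.06,rot=r)
    f=F(); print(5*k,np.round([f[:2]@[-np.sin(g),np.cos(g)],f[:2]@[np.cos(g),np.sin(g)],f[2]],1))
    if np.hypot(*f[:2])>10: break
print(manip.state()["clock"])
i,P,c=cap("side"); cv2.imwrite("pics/s3.png",cv2.resize(i[190:310,200:360],(800,600),interpolation=cv2.INTER_CUBIC))
```

```text
[-0.46052394  0.61428672  0.2792338 ] 14.1417
0.014118594010190664 [ 0.18292349  0.10800277 -0.71441159]
5 [-1.2  0.7 -0.3]
10 [-1.6  1.1 -0.1]
15 [-1.9  1.2 -0.2]
20 [ 0.8  0.4 -0.3]
25 [ 0.5  0.8 -0.3]
30 [ 0.2 -0.   0. ]
35 [-1.1  0.2 -0.4]
40 [ 0.4  0.1 -1. ]
16.575
```

View pics/s3.png

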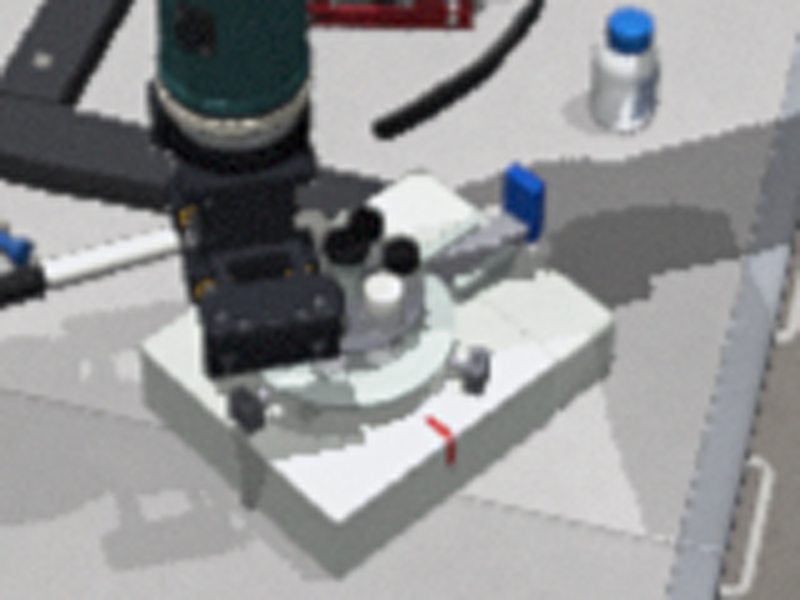

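The carousel is turning with the gripper: the white vial has moved from (350,300) to (383,293), and the bolt tab stays drawn at (523,205). I'll carry on to the line.

Run:
```python
from h import *
def at(g,z,r=.055): return p3(A+r*np.array([np.cos(g),np.sin(g)]),z), rot_y(g-np.pi/2)
def step(d,rate):
    g=np.radians(d); P,r=at(g,.0845); manip.move_linear(P,rate=rate,rot=r); f=F()
    f=np.array([f[:2]@[-np.sin(g),np.cos(g)],f[:2]@[np.cos(g),np.sin(g)],f[2]]); return f
for d in range(34,143,6):
    f=step(d,.06)
    if np.abs(f).max()>10: print("stop",d,f); break
else:
    for d in range(141,158):
        f=step(d,.02); print(d,f.round(1).tolist())
        if abs(f[0])>6: break
print(manip.state()["clock"],manip.state()["joint_pos"].round(2))
```

```text
141 [-0.2, -0.6, 0.1]
142 [-0.7, 0.2, -0.5]
143 [-1.9, -0.6, -1.7]
144 [-2.5, -0.6, 0.7]
145 [-2.0, -0.5, 0.5]
146 [-1.5, -0.1, 0.7]
147 [-1.3, -0.9, -0.2]
148 [-2.8, -0.1, 0.7]
149 [-1.8, -0.0, 0.8]
150 [-0.6, -1.4, -0.6]
151 [-0.7, 0.6, 0.4]
152 [0.1, -0.5, 0.1]
153 [0.8, 0.4, 0.6]
154 [-2.1, 0.9, -0.6]
155 [-6.0, -0.0, -2.0]
156 [-6.1, -1.4, -2.1]
25.525 [ 0.55  0.26  1.91  0.    0.97 -0.6 ]
```

Run:
```python
from h import *
def at(g,z,r=.055): return p3(A+r*np.array([np.cos(g),np.sin(g)]),z), rot_y(g-np.pi/2)
P,r=at(np.radians(153),.0845); manip.move_linear(P,rate=.02,rot=r); print(F())
manip.set_gripper(.03); manip.move_linear(P+[0,0,.10],rate=.2); manip.move_linear(P+np.r_[-ex*.12,.12],rate=.25)
for n in("top","side"):
    i,P,c=cap(n); I=i.astype(int); m=(I[...,2]>I[...,0]+40)&(I[...,2]>I[...,1]+40)
    d=np.hypot(*(P[...,:2]-A).transpose(2,0,1)); q=P[m&(d<.065)]; print(n,len(q),np.median(q,0),q.max(0),"ang",np.degrees(np.arctan2(*(np.median(q,0)[:2]-A)[::-1])))
    w=P[(d<.011)&(P[...,2]>.11)]; print("knob",len(w),np.nanmedian(w,0))
    w=P[(d<.06)&(d>.045)&(P[...,2]>.05)&(P[...,2]<.085)]; print("disc z",len(w),np.nanmedian(w[:,2]))
    if n=="side": cv2.imwrite("pics/s4.png",cv2.resize(i[190:310,200:360],(800,600),interpolation=cv2.INTER_CUBIC))
print(manip.state()["clock"])
```

```text
return _methods._mean(a, axis=axis, dtype=dtype,
  ret = um.true_divide(
Traceback (most recent call last):
ValueError: zero-size array to reduction operation maximum which has no identity
```

The wrist hides the peg from the top camera, so I'll use the side view only.

Run:
```python
from h import *
i,P,c=cap("side"); I=i.astype(int); m=(I[...,2]>I[...,0]+40)&(I[...,2]>I[...,1]+40)
d=np.hypot(*(P[...,:2]-A).transpose(2,0,1)); q=P[m&(d<.065)&(P[...,2]>.06)]; print(len(q))
if len(q): print(np.median(q,0),q.max(0),"ang",np.degrees(np.arctan2(*(np.median(q,0)[:2]-A)[::-1])))
w=P[(d<.011)&(P[...,2]>.11)]; print("knob",len(w),np.nanmedian(w,0),np.nanmax(w[:,2]) if len(w) else 0)
w=P[(d<.06)&(d>.045)&(P[...,2]>.05)&(P[...,2]<.085)]; print("disc z",len(w),np.nanmedian(w[:,2]))
cv2.imwrite("pics/s4.png",cv2.resize(i[190:310,200:360],(800,600),interpolation=cv2.INTER_CUBIC))
print(manip.state()["clock"],manip.state()["tool_pos"])
```

```text
29
[0.50066255 0.33937503 0.09310883] [0.50565553 0.34180139 0.10406485] ang 148.01659433443578
knob 72 [0.54408019 0.31461869 0.13285279] 0.13954036409487824
disc z 504 0.07063748794163155
27.6333 [0.43327915 0.23545969 0.20392451]
```

View pics/s4.png

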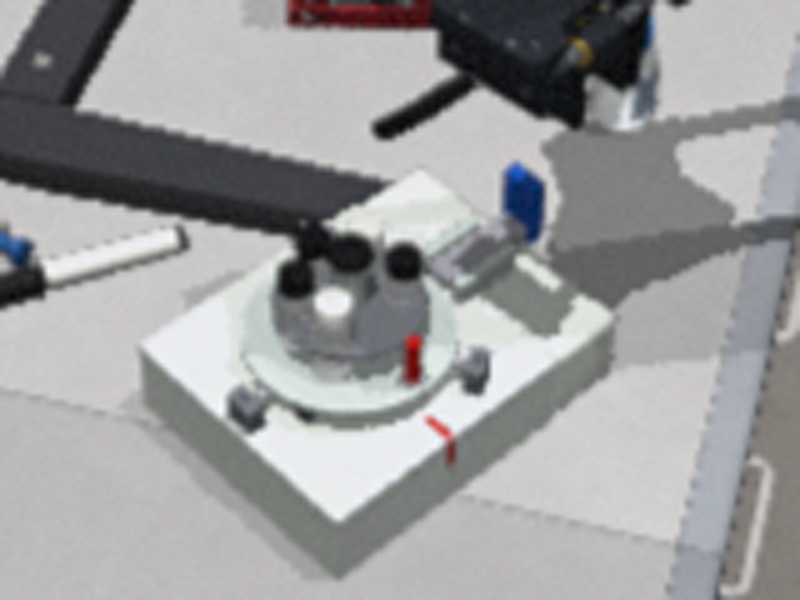

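The keys have dropped: the peg at (412,360) stands at the line (440,430), 148° measured. The peg top is about 6 mm lower and the disc about 9 mm lower by eye. Next I press it home.

Run:
```python
from h import *
manip.set_gripper(0.0,20); r=rot_y(th); p=np.array(manip.state()["tool_pos"])
manip.move_pose(p3(A,.19),r); manip.move_linear(p3(A,.142),rate=.1)
z=.140
while z>.117:
    manip.move_linear(p3(A,z),rate=.03); f=F(); print(round(z,4),round(manip.state()["tool_pos"][2],4),f.round(1))
    if f[2]>25: break
    z-=.002
print(manip.state()["clock"])
```

```text
0.14 0.1406 [ 0.2 -0.2 -0.6]
0.138 0.1379 [ 0.   0.5 -0.2]
0.136 0.1357 [0.4 0.2 0.4]
0.134 0.1344 [0.3 1.1 1.4]
0.132 0.1341 [-1.6 -0.2  8.7]
0.13 0.1336 [-1.6  0.  13.5]
0.128 0.1329 [-0.9  1.8 15.7]
0.126 0.1305 [ 4.6 -1.3  7.7]
0.124 0.1245 [ 0.8 -1.6  2.6]
0.122 0.1244 [-2.5 -1.7 14.3]
0.12 0.1244 [-6.7 -4.9 23.6]
0.118 0.1243 [-11.4  -6.9  31.6]
32.45
```

It's home: the knob stops at 0.124 m. Now I shut the bolt.

Run:
```python
from h import *
r=rot_y(th); T=A-.1368*ex
manip.move_linear(p3(A,.175),rate=.2); manip.set_gripper(.036,12)
manip.move_linear(p3(T,.175),rate=.2); manip.move_linear(p3(T,.083),rate=.08); print(F())
manip.set_gripper(0.0,12); s=manip.state(); p=np.array(s["tool_pos"]); print(s["gripper_width"],(p[:2]-A)@ex)
for k in range(1,13):
    manip.move_linear(p+p3(ex,0)*.002*k,rate=.03); f=F()[:2]@ex; print(k,round(f,1),end=' ')
    if abs(f)>9: break
s=manip.state(); print((s["tool_pos"][:2]-A)@ex,s["clock"])
manip.set_gripper(.036); q=np.array(s["tool_pos"]); manip.move_linear(q+[0,0,.1],rate=.2); manip.move_linear(q+np.r_[-ex*.04+ -ey*.0,.14],rate=.2)
i,P,c=cap("side"); cv2.imwrite("pics/s5.png",cv2.resize(i[190:310,200:360],(800,600),interpolation=cv2.INTER_CUBIC))
I=i.astype(int); m=(I[...,0]>I[...,2]+50)&(I[...,0]>I[...,1]+30); d=np.hypot(*(P[...,:2]-(A-.125*ex)).transpose(2,0,1)); w=P[m&(d<.03)&(P[...,2]<.105)]
print(len(w),np.median((w[:,:2]-A)@ex)); 
P0=np.load("side.npy"); I0=cv2.imread("pics/side1.png").astype(int); m=(I0[...,0]>I0[...,2]+50)&(I0[...,0]>I0[...,1]+30); d=np.hypot(*(P0[...,:2]-(A-.125*ex)).transpose(2,0,1)); w=P0[m&(d<.03)&(P0[...,2]<.105)]
print("start",len(w),np.median((w[:,:2]-A)@ex),manip.state()["clock"])
```

```text
[ 0.36502915  0.60643043 -0.2400226 ]
0.01174666152413772 -0.1367127858372763
1 -2.0 2 0.0 3 -0.6 4 -0.2 5 0.0 6 -0.2 7 -0.5 8 -4.5 9 -10.5 -0.12118861397433665 38.425
75 -0.11634483168786018
start 75 -0.11778364378100033 40.0917
```

View pics/s5.png

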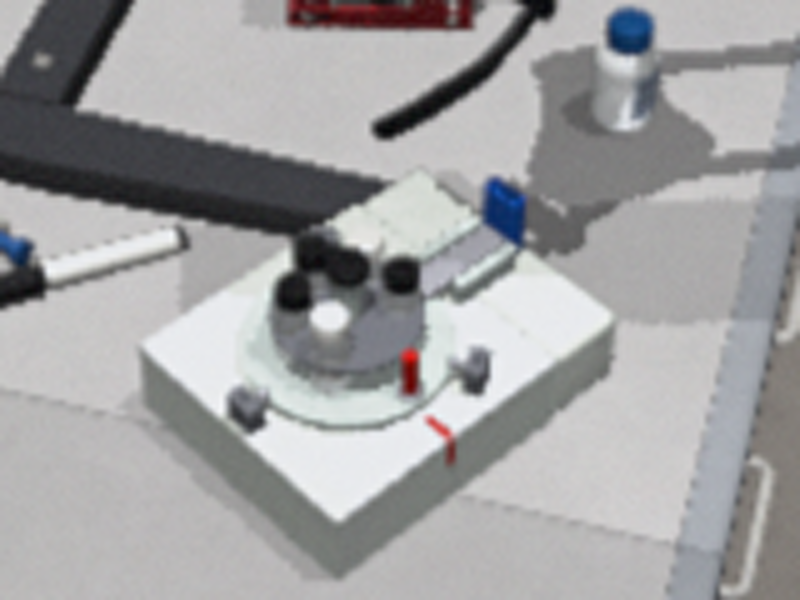

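The disc lies flat on the deck and the peg at (410,372) stands at the line. The tab at (505,212) is shut: it travelled 16 mm, stop to stop. The bystanders in this view haven't moved, so I'm handing it in.

```bash
python3 -c "
from h import *
print(order.close_job())"
```

```text
the job is handed in; nothing more can be done
None
```

I handed the job in at about 40 s: bolt drawn, carousel turned to the red line and pressed home, bolt pushed fully shut again; the peg started about 160° clockwise of the line, not 0.6–2.2 rad anticlockwise as stated, so I turned it anticlockwise.

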